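# Snap the coffee dipper onto the eye of its hanging stand

### The job

Hang the coffee dipper on its stand: from the stand's front, press its snap hook down over the front bar of the eye, nose inside the loop, until the sprung gate snaps shut behind the bar. Then tug the dipper upward with about 8 N to check that the closed gate holds it, let it down again and leave it hanging still by its hook. Be gentle: hook and eye must never press on each other with more than 15 N, and leave the egg timer, the tea tin and the milk pot where they are.

Things in the scene. Friction and masses are not known exactly. Their poses are not given: they have to be found in the camera images.
- dipper: Coffee dipper, about 0.14 kg, 195 mm tall, loose, standing upright: round steel cup (56 mm wide, 40 high) with a 7 mm rod rising from its -x side and ending above the cup in a snap hook that opens downward. Origin on the cup's underside, below the hook's middle (cup axis 2.5 mm to +x); z up; the hook lies in the x-z plane: spine (rod centre) at x = -14, nose coming down at x = +14, its tip ending at z = 122.
- tab (a point): Where to grip the dipper: flat black tab above the hook, 24 mm along the dipper's x, 8 mm thick along its y, from z = 157 to 195 mm in the dipper's frame. This point is at x = 0, z = 182; fingers on the two y faces, gripped here so that the fingertips stay above the eye.
- hook_top (a point): Inner top of the hook's round arch (inner radius 10.5 mm, centre 10.5 below), at x = 0, z = 151.5 mm in the dipper's frame. Fully home, the arch rests on the eye's 6 mm bar; then the bar's centre is 3 mm below this point.
- mouth (a point): Middle of the way in: x = +4, z = 122 mm in the dipper's frame, underside of the shut gate. The bar (along the dipper's y) should meet the gate here, within 2 mm: nearer the spine the gate binds, nearer the nose the bar meets the nose. Pressing down takes up to about 5 N; once the bar centre is about 21 mm above this point the gate snaps shut under it; 2 to 4 mm farther the arch sits on the bar.
- gate: Gate of the snap hook: a 5 mm round steel pin, 21 mm long. Origin on its hinge at the hook's spine, x = -12, z = 124 mm in the dipper's frame; its own x runs along the pin to the free end. Shut, it is parallel to the dipper's x and bars the mouth; it swings only up and inward (to 1.35 rad), against a spring that shuts it; it cannot swing outward.
- stand: Hanging stand, fixed: steel foot plate 130 x 120 x 10 mm, tube with black clamp collar, telescopic stem with the eye. Origin on the worktop in the tube's axis; z up; -x is its front. The eye is a level loop of 6 mm round bar, 48 mm wide, reaching to the front from a block on the stem (52 mm wide, 14 high); it is open, 36 mm wide, from x = -9 to -57. Bring the dipper in from the front, cup below the loop, nose above it.
- eye_foot (a point): Point on top of the foot plate, 10 mm above the worktop, straight below the middle of the eye's front bar (stand x = -60, y = 0; the bar runs along the stand's y, straight for 28 mm). The stem was set by hand: the bar's centre is at an unmeasured height of 180 to 230 mm above the worktop, to be found by feel or sight. Hung, the dipper's axes point like the stand's, nose inside the loop.
- egg_timer: Bystander: wind-up egg timer, 61 mm across, 52 mm high; origin under its middle.
- tea_tin: Bystander: round tea tin, 68 mm across, 88 mm high; origin under its middle.
- creamer_a: Bystander: small milk portion pot, 39 mm across, 21 mm high; origin under its middle.
Mind the look-alikes: they are no part of the job. Leave any orange or pink look-alike of the dipper alone.

How it is judged:
On the way, in this order (a step that is already met when the one before it is completed fails the run):
1. the eye's bar presses the gate of the snap hook open (angle between the x axis of gate and the x axis of dipper, either way round above 0.6 rad and contact force between gate and stand above 0.5 N and horizontal distance between hook_top and eye_foot below 0.015 m).
2. tug: with the gate shut, the dipper is pulled up so that the gate bears on the bar with at least 5 N (angle between the x axis of gate and the x axis of dipper, either way round below 0.12 rad and contact force between gate and stand above 5 N and horizontal distance between hook_top and eye_foot below 0.015 m), for 0.3 s.
At the end, for the whole second after the job is handed in: Gate shut (within 0.12 rad) and unloaded; the dipper hangs by the top of its hook on the eye's front bar (hook top within 18 mm of the bar's middle seen from above, 175 to 238 mm above the worktop), upright within 15 degrees and still (under 0.04 m/s, 0.5 rad/s) (angle between the x axis of gate and the x axis of dipper, either way round below 0.12 rad and contact force between gate and stand below 0.3 N and contact force between dipper and stand above 0.4 N and horizontal distance between hook_top and eye_foot below 0.018 m and height (world z) of hook_top between 0.175 and 0.238 m and angle between dipper's own z axis and vertical below 0.26 rad and linear speed of dipper below 0.04 m/s and angular speed of dipper below 0.5 rad/s); the robot touches nothing.
It fails at once if the dipper and the stand press on each other with more than 15 N (contact force between dipper and stand above 15 N).
It fails at once if the robot presses on the stand with more than 10 N (contact force between any of the arm, the fingers and stand above 10 N).
It fails at once if the egg timer is moved by more than 20 mm (distance of egg_timer from where it was at the start of the episode above 0.02 m).
It fails at once if the tea tin is moved by more than 20 mm (distance of tea_tin from where it was at the start of the episode above 0.02 m).
It fails at once if the milk portion pot is moved by more than 20 mm (distance of creamer_a from where it was at the start of the episode above 0.02 m).
It also fails if it takes over 58 s, if anything falls off the work surface, if the arm or the gripper's body presses on something with over 40 N, if the wrist force passes 120 N, or if a joint passes its speed limit or range.

### The arm

A 7-joint arm with a two-finger parallel gripper is mounted at the origin on a cart in front of the work surface, level with it; the furniture and walls round the work are solid. World frame = base frame: x ahead of the robot, y to its left, z up, the work surface at z = 0. Lengths are in m, angles in rad, forces in N, time in s.
With the tool pointing down it reaches from about 0.425 to 0.875 m from the base axis. Payload 4.7 kg.
Tool frame: the origin (TCP) lies between the finger pads; the fingertips stand 14 mm ahead of it and the grasp point (between the pads) lies 5 mm behind it; z points along the fingers, y is the line along which they close (so a half turn about z gives the same grasp; the last joint's range is limited). The gripper opens to 87 mm and grips with 3 to 60 N. Pads are 19 mm wide; open, the fingers measure 117 mm over their backs; the gripper's body (75 mm by 190 mm) begins 51 mm behind the grasp point.
Start: joints at [-1.172, 0.321, -0.07, 1.45, 0.023, 1.371, -0.057], TCP at [0.244, 0.602, 0.237] pointing down, gripper open.
Joint ranges: [-2.86, 2.86], [-0.3, 2.09], [-1.38, 1.24], [0.06, 2.45], [-1.56, 4.7], [0.09, 2.05], [-2.69, 2.69]. Speed limits (rad/s): [2.57, 2.57, 3.14, 3.14, 3.14, 3.14, 3.14].

### API

Orientations are given as a rotation vector (axis times angle).
In Python, from bench import get_state, get_image, camera_params, close_job gives the robot as it stands. The module is installed in compiled form; this text tells all that it offers.
- The arm moves only by the tool arm_command, never from a script. Its argument "motion" is a list of rows, each a list of 5 numbers: the finger opening in mm, from 0 to 87, then the shift along the tool's x, y, z in mm, then the turn about the tool's z in degrees. In form: [[gripper, x, y, z, spin], ...]. A call has 1 to 5 rows; each row is the pose to reach, as a shift and turn from the pose commanded when the call began, along the tool's axes at that moment; what a row does not reach only later rows make up. A row lasts 1/12 s, in which the tool goes at most 41.7 mm and 7.16 degrees, less where a joint would pass 70% of its speed; a pose out of reach is approached as far as the arm can. A call with a gripper value outside its range is refused whole. The fingers move at their own pace and stop on an object; "newtons" is the grip in N (left out, the last holds). Time passes only in rows, so rows that repeat a pose let the fingers close. It gives the time, the measured TCP pose, the force, the opening and the grip force at its end, in the units of the state.
- get_state(): the state, without advancing time (a new reading comes with each control period).
- get_image(name): name is "side" or "top" or "wrist"; returns (picture, depth): 480x640x3 uint8, red, green, blue; 480x640 float32, m along the optical axis (not along the pixel's ray), 0 where there is no reading.
- camera_params(name): a dict with "intrinsics" (3x3 intrinsics, pixels), "extrinsics" (4x4, takes a point from camera to world coordinates). Camera axes: x right, y down, z forward; pixel columns grow to the right and rows downward; lengths in m; the calibration is good to about 2 mm. The wrist camera is an equidistant fisheye: a pixel r from the principal point sees the ray r / f radians off the axis. A picture is of the moment at which its call begins: read the wrist's pose just before it. camera_params takes no time and is no camera call; for the wrist camera it gives the pose at the moment of the call.
- close_job(): hands the job in; it is judged then, once.
The state is a dict: "time": time; "joint_positions": joint angles; "qd": joint speeds; "joint_torque": joint torques, N m; "position": TCP position; "tool_rot": TCP orientation; "ft_force": force on the tool from outside, world axes, zero at the start; "torque": the same for the moment, N m; "grip_width": opening from 0.0 (shut) to 1.0 (fully open); "grip_force": force on a finger pad.
Only numpy, scipy, OpenCV 4.12 (cv2) and the standard library are available. Lean on these libraries where they do the work, as an engineer would, in place of code of your own. Each camera call takes 0.05 s, during which the arm holds its last target. There are 200 camera calls.

## Working session

There is one attempt and no reset: what is moved stays moved. The work goes in short steps, Python scripts to look and compute and a tool call to move; the robot and the scene stay as the last step left them, time stands still between calls to the robot, and variables do not carry over. Pictures are saved under pics/ and viewed, at most 10 in all, crops included, and the job is handed in when it is done.

Besides the shell and the picture viewer there is one more tool, called after "Call:" by a JSON object that holds its "api" and its "payload". arm_command: Moves the arm, as the interface text tells. Its arguments: {"type":"object","properties":{"motion":{"type":"array"},"newtons":{"type":"number"}},"required":["motion"]}

```bash
mkdir -p pics; cat > h.py <<'E'
import numpy as np,cv2
from bench import *
from scipy.spatial.transform import Rotation as R
def pt(d,P,u,v,win=1):
    K=np.array(P["intrinsics"]);T=np.array(P["extrinsics"])
    w=d[v-win:v+win+1,u-win:u+win+1];z=np.median(w[w>0])
    return (T@np.r_[np.linalg.inv(K)@[u,v,1]*z,1])[:3]
def save(n,im): cv2.imwrite(f"pics/{n}.png",im[:,:,::-1])
E
python3 - <<'E'
from h import *
for n in("top","side"):
    im,d=get_image(n);P=camera_params(n);save(n+"0",im);np.savez(f"{n}0.npz",im=im,d=d,K=P["intrinsics"],T=P["extrinsics"])
    print(n,np.round(P["intrinsics"],1).tolist(),np.round(P["extrinsics"],3).tolist())
s=get_state();print(s["time"],s["position"],s["tool_rot"],s["ft_force"])
E
```

```text
top [[532.0, 0.0, 320.1], [0.0, 532.0, 240.1], [0.0, 0.0, 1.0]] [[0.0, -0.99, 0.138, 0.444], [-1.0, 0.001, 0.008, -0.064], [-0.008, -0.138, -0.99, 1.012], [0.0, 0.0, 0.0, 1.0]]
side [[480.7, 0.0, 322.9], [0.0, 480.7, 242.0], [0.0, 0.0, 1.0]] [[-0.997, -0.034, 0.067, 0.505], [-0.075, 0.492, -0.868, 0.771], [-0.003, -0.87, -0.493, 0.61], [0.0, 0.0, 0.0, 1.0]]
0.1 [0.24383006 0.60201115 0.23559037] [-6.00551873e-01 -3.08338561e+00  2.67143134e-03] [-0.23719607 -0.47934749 -0.29328167]
```

View pics/top0.png

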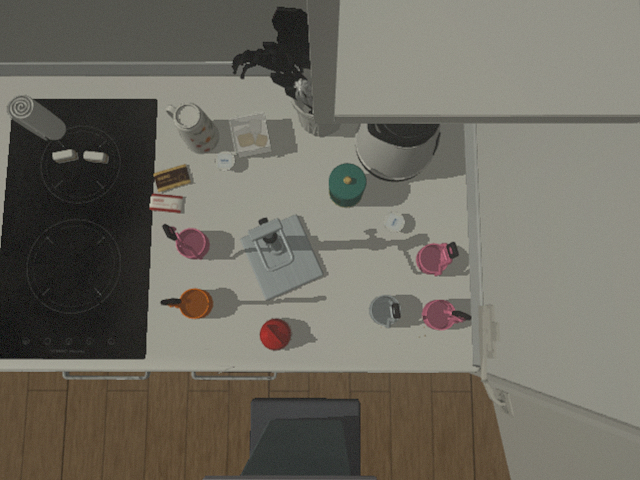

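View pics/side0.png

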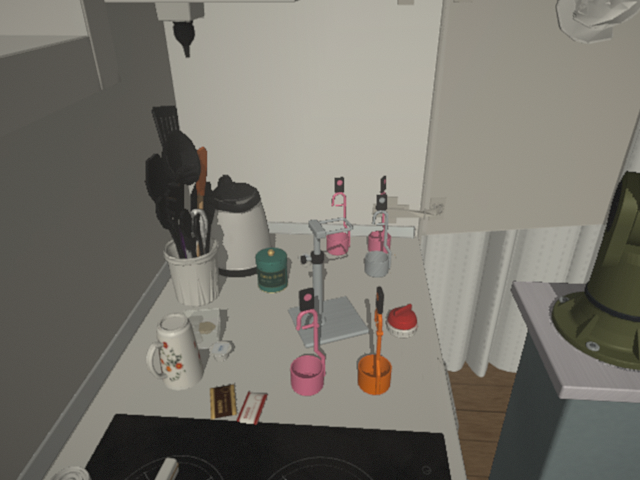

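Top view: the grey dipper is at about (385,310) with its tab at (396,311). The stand is at (280,250), its loop opening toward the robot. The rest are bystanders and pink/orange look-alikes. Next I'll enlarge both.

```bash
python3 - <<'E'
from h import *
z=np.load("top0.npz");im=z["im"]
a=cv2.resize(im[205:305,235:335],(600,600),interpolation=cv2.INTER_CUBIC)[:, :400*1]
a=cv2.resize(im[210:305,237:330],None,fx=4.2,fy=6*.7,interpolation=cv2.INTER_CUBIC)
b=cv2.resize(im[285:335,355:415],None,fx=6,fy=6,interpolation=cv2.INTER_CUBIC)
c=np.zeros((400,760,3),np.uint8);c[:a.shape[0],:a.shape[1]]=a[:400];c[:b.shape[0],395:395+b.shape[1]]=b
save("crop1",c);print(a.shape,b.shape)
P=dict(intrinsics=z["K"],extrinsics=z["T"]);d=z["d"]
for u,v in[(396,311),(397,306),(395,316),(384,310),(347,180),(275,335),(395,222),(250,262),(310,270)]:print(u,v,pt(d,P,u,v).round(3))
# points by height for dipper region and stand
def cloud(u0,u1,v0,v1,lo,hi):
    K=z["K"];T=z["T"];V,U=np.mgrid[v0:v1,u0:u1];D=d[v0:v1,u0:u1]
    p=np.stack([(U-K[0,2])/K[0,0]*D,(V-K[1,2])/K[1,1]*D,D,0*D+1],-1).reshape(-1,4)@T.T
    uv=np.c_[U.ravel(),V.ravel()];m=(p[:,2]>lo)&(p[:,2]<hi);return p[m,:3],uv[m]
for nm,a in dict(tab=(365,415,285,335,.17,.215),cup=(355,405,290,335,.03,.048),eye=(240,320,212,280,.17,.26),plate=(240,330,215,305,.004,.016)).items():
    p,uv=cloud(*a);print(nm,len(p),p.mean(0).round(4),np.median(p[:,2]).round(4),uv.min(0),uv.max(0),cv2.minAreaRect((p[:,:2]*1000).astype(np.float32)))
    if nm=="eye":
        np.save("eye.npy",p)
        r=cv2.minAreaRect((p[:,:2]*1000).astype(np.float32))
        print(cv2.boxPoints(r))
E
```

```text
(399, 391, 3) (300, 360, 3)
396 311 [ 0.45  -0.173  0.192]
397 306 [ 0.457 -0.175  0.193]
395 316 [ 0.442 -0.173  0.184]
384 310 [ 0.453 -0.176  0.   ]
347 180 [ 0.682 -0.105  0.086]
275 335 [0.408 0.024 0.048]
395 222 [ 0.618 -0.198  0.018]
250 262 [0.543 0.077 0.004]
310 270 [ 0.528 -0.037  0.009]
tab 104 [ 0.45   -0.1744  0.1895] 0.1917 [393 303] [400 318] ((450.3322448730469, -175.06198120117188), (23.286766052246094, 8.628228187561035), 9.075499534606934)
cup 121 [ 0.4542 -0.1724  0.0373] 0.0374 [371 295] [401 328] ((452.557373046875, -175.04055786132812), (54.78956604003906, 54.77294921875), 62.767635345458984)
eye 794 [0.5542 0.0178 0.2159] 0.2165 [248 219] [293 271] ((546.99853515625, 14.888965606689453), (72.33667755126953, 51.84468078613281), 23.350366592407227)
[[503.51804   24.352806]
 [524.06683  -23.24571 ]
 [590.479      5.425125]
 [569.93024   53.023643]]
plate 3265 [0.546  0.0122 0.0078] 0.0076 [241 215] [323 299] ((553.425048828125, 16.081138610839844), (159.91372680664062, 157.4307098388672), 0.8899548053741455)
```

View pics/crop1.png

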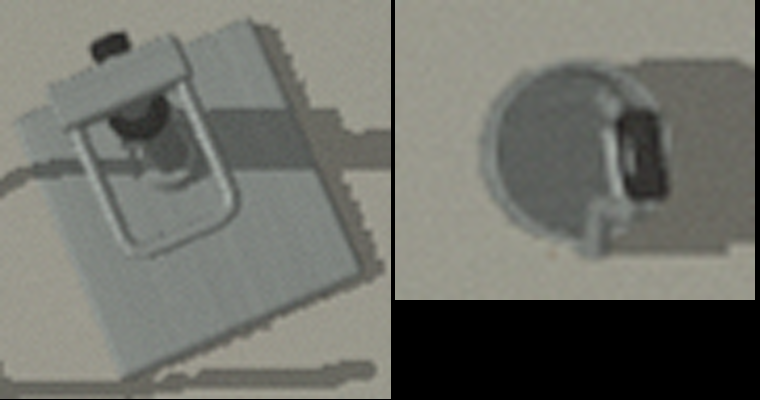

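Crop: the dipper's rod is on the robot side of the cup, crop (595,235). So its x points away from me at yaw ≈ 9°, and the nose is on the far side. The stand's loop opens toward me at yaw ≈ 23°, with its front bar at crop (185,235).

```bash
cat >> h.py <<'E'
def tool():
    s=get_state();return s,np.array(s["position"]),R.from_rotvec(s["tool_rot"]).as_matrix()
def go(target,yaw=None):
    s,p,M=tool();d=M.T@(np.array(target)-p)*1000
    a=np.degrees(np.arctan2(M[1,0],M[0,0]))
    o="" if yaw is None else f" spin {-((yaw-a+90)%180-90):.1f}"   # tool z down
    print(f"t={s['time']:.2f} p={p.round(4)} yawx={a:.1f} tilt={np.degrees(np.arccos(-M[2,2])):.1f} f={np.round(s['ft_force'],2)} grip={s['grip_width']:.3f}/{s['grip_force']:.1f} move={d.round(1)}{o}")
E
python3 - <<'E'
from h import *
p=np.load("eye.npy");t=np.radians(23.35);x=np.array([np.cos(t),np.sin(t)]);y=np.array([-x[1],x[0]])
c=np.c_[p[:,:2]@x,p[:,:2]@y]*1000;print(c.min(0),c.max(0))
f=c[:,0].min()
for lo,hi in[(0,3),(3,7),(7,20),(20,50),(50,80)]:
    m=(c[:,0]-f>=lo)&(c[:,0]-f<hi);print(lo,m.sum(),np.percentile(p[m,2],[5,50,95]).round(4),c[m,1].mean())
go([.45,-.1744,.31],9)
E
```

```text
[ 471.93257589 -229.05372651] [ 544.26920827 -177.20901631]
0 47 [0.2122 0.214  0.2171] -202.85766472702412
3 66 [0.2121 0.2144 0.2163] -203.4449436441523
7 68 [0.2124 0.2146 0.2172] -204.14117948919352
20 157 [0.212  0.2143 0.2165] -203.38592408111066
50 456 [0.2115 0.2182 0.2207] -203.13453038981274
t=0.10 p=[0.2438 0.602  0.2356] yawx=158.0 tilt=0.1 f=[-0.24 -0.48 -0.29] grip=1.001/0.0 move=[-482.5 -642.4  -73.3] spin -31.0
```

Call:
{"api": "arm_command", "payload": {"motion": [[50,-150,-115,-74,0],[50,-150,-115,-74,0],[50,-150,-115,-74,0],[50,-150,-115,-74,0],[50,-150,-115,-74,0]]}}

```text
time: 0.52
position: [0.3412, 0.437, 0.3112]
tool_rot: [0.603, 3.083, -0.001]
ft_force: [1.1, -0.8, 0.3]
grip_width: 0.712
grip_force: 0.0
```

Call:
{"api": "arm_command", "payload": {"motion": [[50,-163,-129,0,0],[50,-163,-129,0,0],[50,-163,-129,0,0],[50,-163,-129,0,0],[50,-163,-129,0,0]]}}

```text
time: 0.93
position: [0.443, 0.2567, 0.3104]
tool_rot: [-0.601, -3.084, -0.0]
ft_force: [0.5, -0.1, -0.8]
grip_width: 0.573
grip_force: 0.0
```

Call:
{"api": "arm_command", "payload": {"motion": [[50,0,0,0,-7],[50,0,0,0,-14],[50,0,0,0,-21],[50,0,0,0,-28],[50,0,0,0,-31]]}}

```text
time: 1.35
position: [0.4424, 0.2585, 0.3101]
tool_rot: [0.253, -3.131, 0.001]
ft_force: [0.4, 1.0, -0.5]
grip_width: 0.574
grip_force: 0.0
```

```bash
python3 -c "
from h import *
go([.45,-.1744,.29],9)"
```

```text
t=1.35 p=[0.4424 0.2585 0.3101] yawx=-170.7 tilt=0.0 f=[ 0.42  0.97 -0.45] grip=0.574/0.0 move=[  62.1 -428.5   20.3] spin 0.3
```

Call:
{"api": "arm_command", "payload": {"motion": [[50,30,-206,10,0],[50,30,-206,10,0],[50,30,-206,10,0],[50,30,-206,10,0],[50,30,-206,10,0]]}}

```text
time: 1.77
position: [0.4444, 0.0488, 0.3001]
tool_rot: [0.246, -3.132, -0.0]
ft_force: [1.0, -1.1, -0.8]
grip_width: 0.576
grip_force: 0.0
```

Call:
{"api": "arm_command", "payload": {"motion": [[50,32,-204,10,0],[50,32,-204,10,0],[50,32,-204,10,0],[50,32,-204,10,0],[50,32,-204,10,0]]}}

```text
time: 2.18
position: [0.4443, -0.158, 0.2904]
tool_rot: [-0.245, 3.132, 0.001]
ft_force: [0.9, 0.5, -0.3]
grip_width: 0.575
grip_force: 0.0
```

Call:
{"api": "arm_command", "payload": {"motion": [[50,0,-18,0,0],[50,0,-18,0,0],[50,0,-18,0,0]]}}

```text
time: 2.43
position: [0.4475, -0.1743, 0.2902]
tool_rot: [0.241, -3.132, -0.001]
ft_force: [0.1, 1.6, 0.3]
grip_width: 0.573
grip_force: 0.0
```

```bash
python3 - <<'E'
from h import *
go([.4503,-.175,.177],9)
P=camera_params("wrist");im,d=get_image("wrist");save("w1",im);print(np.array(P["intrinsics"]).round(1).tolist(),np.array(P["extrinsics"]).round(4).tolist())
E
```

```text
t=2.43 p=[ 0.4475 -0.1743  0.2902] yawx=-171.2 tilt=0.0 f=[0.13 1.61 0.28] grip=0.573/0.0 move=[ -2.7  -1.2 113.2] spin -0.2
[[371.6, 0.0, 322.0], [0.0, 371.6, 238.8], [0.0, 0.0, 1.0]] [[-0.1511, 0.9549, 0.2556, 0.3776], [0.9885, 0.146, 0.039, -0.1849], [-0.0, 0.2586, -0.966, 0.4389], [0.0, 0.0, 0.0, 1.0]]
```

View pics/w1.png

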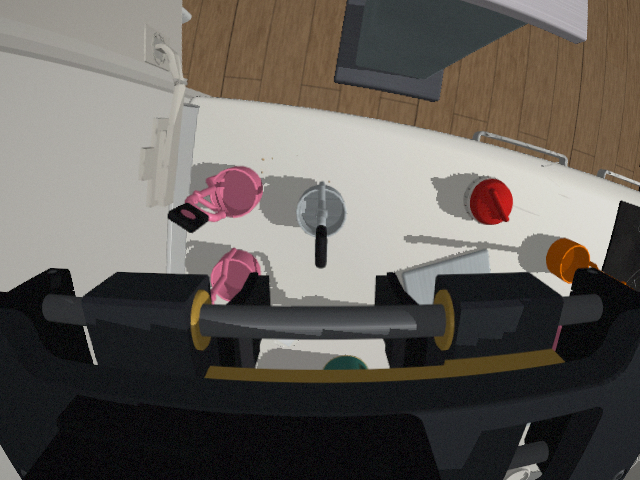

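The wrist view shows the tab at (321,247), centred between the fingers (about 250 and 393), and the approach path is clear. Going down.

Call:
{"api": "arm_command", "payload": {"motion": [[50,-3,-1,30,0],[50,-3,-1,60,0],[50,-3,-1,85,0],[50,-3,-1,100,0],[50,-3,-1,113,0]]}}

```text
time: 2.9
position: [0.4504, -0.1715, 0.1756]
tool_rot: [0.251, -3.129, -0.002]
ft_force: [-0.3, -0.6, -0.3]
grip_width: 0.58
grip_force: 0.0
```

Call:
{"api": "arm_command", "payload": {"motion": [[3,0,0,0,0],[3,0,0,0,0],[3,0,0,0,0],[3,0,0,0,0],[3,0,0,0,0]], "newtons": 40}}

```text
time: 3.32
position: [0.4518, -0.1739, 0.1786]
tool_rot: [-0.246, 3.13, -0.0]
ft_force: [0.1, -0.3, -0.8]
grip_width: 0.278
grip_force: 0.0
```

Call:
{"api": "arm_command", "payload": {"motion": [[3,0,0,0,0],[3,0,0,0,0],[3,0,0,0,0]]}}

```text
time: 3.57
position: [0.4513, -0.1741, 0.1779]
tool_rot: [-0.245, 3.131, -0.0]
ft_force: [0.7, -0.5, 2.8]
grip_width: 0.093
grip_force: 40.0
```

```bash
python3 - <<'E'
from h import *
go([.4503,-.175,.177],9)
E
```

```text
t=3.57 p=[ 0.4513 -0.1741  0.1779] yawx=-171.1 tilt=0.0 f=[ 0.73 -0.52  2.79] grip=0.093/40.0 move=[ 1.1 -0.7  0.9] spin -0.1
```

Call:
{"api": "arm_command", "payload": {"motion": [[3,0,0,-15,0],[3,0,0,-40,0],[3,0,0,-70,0],[3,0,0,-95,0],[3,0,0,-110,0]]}}

```text
time: 3.98
position: [0.4517, -0.1745, 0.2902]
tool_rot: [-0.245, 3.129, -0.001]
ft_force: [0.7, 0.1, -1.1]
grip_width: 0.086
grip_force: 40.0
```

Call:
{"api": "arm_command", "payload": {"motion": [[3,0,0,0,-4],[3,0,0,0,-8],[3,0,0,0,-12],[3,0,0,0,-14.4],[3,0,0,0,-14.4]]}}

```text
time: 4.4
position: [0.4508, -0.174, 0.2873]
tool_rot: [0.637, -3.076, -0.0]
ft_force: [0.2, 0.4, -2.2]
grip_width: 0.092
grip_force: 40.0
```

```bash
python3 - <<'E'
from h import *
go([.467,-.020,.288],23.35)
E
```

```text
t=4.40 p=[ 0.4508 -0.174   0.2873] yawx=-156.6 tilt=0.0 f=[ 0.19  0.37 -2.16] grip=0.092/40.0 move=[-76.  134.9  -0.6] spin 0.1
```

Call:
{"api": "arm_command", "payload": {"motion": [[3,-15,27,0,0],[3,-30,54,0,0],[3,-46,81,0,0],[3,-61,108,0,0],[3,-76,135,0,0]]}}

```text
time: 4.82
position: [0.4671, -0.0186, 0.2874]
tool_rot: [0.633, -3.077, -0.0]
ft_force: [1.3, -0.0, -0.6]
grip_width: 0.086
grip_force: 40.0
```

Call:
{"api": "arm_command", "payload": {"motion": [[3,0,0,0,0],[3,0,0,0,0],[3,0,0,0,0]]}}

```text
time: 5.07
position: [0.4672, -0.0208, 0.2874]
tool_rot: [0.634, -3.076, 0.001]
ft_force: [0.4, -1.6, -1.1]
grip_width: 0.088
grip_force: 40.0
```

```bash
python3 - <<'E'
from h import *
go([.467,-.020,.288],23.35)
im,d=get_image("side");P=camera_params("side");np.savez("side1.npz",im=im,d=d,K=P["intrinsics"],T=P["extrinsics"])
K=np.array(P["intrinsics"]);T=np.array(P["extrinsics"])
def px(w): c=np.linalg.inv(T)@np.r_[w,1];q=K@c[:3];return (q[:2]/q[2]).round(1)
print(px([.467,-.02,.25]),px([.5165,.0015,.2114]))
u,v=px([.49,-.01,.23]).astype(int)
print(u-50,v-40);save("s1",cv2.resize(im[v-45:v+45,u-55:u+55],None,fx=6.5,fy=6.5,interpolation=cv2.INTER_CUBIC))
E
```

```text
t=5.07 p=[ 0.4672 -0.0208  0.2874] yawx=-156.7 tilt=0.1 f=[ 0.44 -1.58 -1.14] grip=0.088/40.0 move=[-0.1  0.8 -0.6] spin -0.1
[377.4 200.7] [348.9 224.5]
314 172
```

View pics/s1.png

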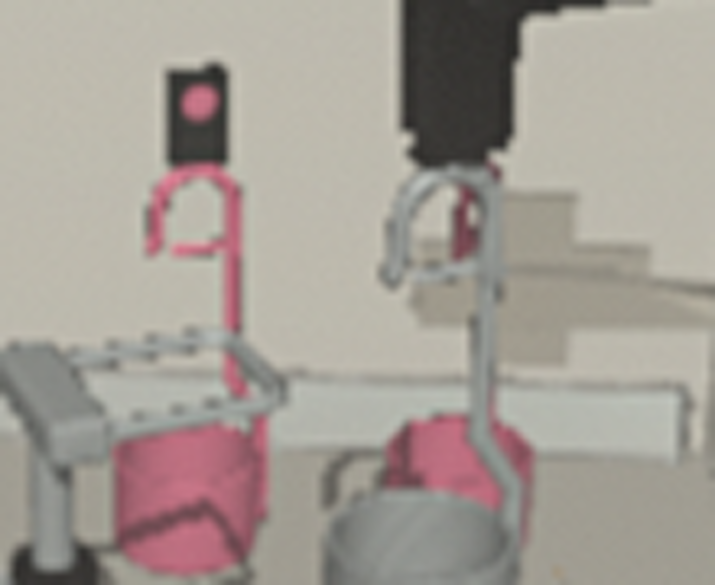

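Side view: hook arch inner top at crop (445,188), nose tip (390,283), rod (488,280). The loop's front bar runs (228,335)–(285,388) and lies well below the nose. I'll compare these with the model projections.

```bash
python3 - <<'E'
from h import *
z=np.load("side1.npz");K=z["K"];T=z["T"];Ti=np.linalg.inv(T)
def px(w): c=Ti@np.r_[w,1];q=K@c[:3];return ((q[:2]/q[2]-[309,167])*6.5+3).round(0)
t=np.radians(23.35);x=np.array([np.cos(t),np.sin(t),0]);y=np.array([-x[1],x[0],0]);e=np.array([0,0,1])
s,p,M=tool();o=p.copy();o[2]-=.1779
for n,a in dict(arch=(0,0,.1515),tip=(.014,0,.122),spine=(-.014,0,.122),hinge=(-.012,0,.124),archout=(0,0,.157),bend=(-.014,0,.07)).items():print(n,px(o+a[0]*x+a[2]*e))
b=np.array([.5165,.0015,.2114])
for n,a in dict(mid=(0,0),cl=(0,.014),cr=(0,-.014),sidel=(.03,.021),sider=(.03,-.021),blkL=(.051,.026),blkR=(.051,-.026)).items():print(n,px(b+a[0]*x+a[1]*y+(.007*e if 'blk' in n else 0)))
print(px(b+.005*x)-px(b),px(b+.005*y)-px(b),px(b+.005*e)-px(b))
d=z["d"];im=z["im"]
V,U=np.mgrid[200:240,310:356];D=d[200:240,310:356]
w=np.stack([(U-K[0,2])/K[0,0]*D,(V-K[1,2])/K[1,1]*D,D,0*D+1],-1).reshape(-1,4)@T.T
m=(w[:,2]>.19)&(w[:,2]<.24)&(w[:,0]>.49)&(w[:,0]<.61);q=w[m,:3]-b;l=np.c_[q@x,q@y,q[:,2]]*1000
print(m.sum(),l.min(0),l.max(0));f=l[l[:,0]<4];print(len(f),f.mean(0),f.min(0),f.max(0));k=(l[:,0]>8)&(l[:,0]<45);
for sg in(1,-1):g=l[k&(l[:,1]*sg>0)];print(len(g),np.median(g,0))
E
```

```text
arch [449. 183.]
tip [398. 287.]
spine [489. 273.]
hinge [483. 268.]
archout [450. 164.]
bend [479. 436.]
mid [263. 377.]
cl [282. 399.]
cr [244. 355.]
sidel [188. 428.]
sider [135. 360.]
blkL [120. 425.]
blkR [ 58. 342.]
[-17.   2.] [6. 7.] [  0. -17.]
441 [  0.13300556 -21.99526142 -15.9140384 ] [72.48140374 30.80155243 11.99472174]
17 [2.77560707 5.85564713 5.41310888] [  0.13300556 -17.31341013   3.06214565] [ 3.88871887 23.27301016  6.69323367]
70 [26.82935789 24.10152118  4.31872082]
64 [ 25.88908272 -17.9291037    4.37213326]
```

Dipper and bar shift alike along x in the side camera (within about 1 mm), and the bar looks slightly higher, about 0.214. Moving in over the bar, then looking again close up.

Call:
{"api": "arm_command", "payload": {"motion": [[3,-10,1,0,0],[3,-22,1,0,0],[3,-34,1,0,0],[3,-44,1,0,0],[3,-50,1,0,0]]}}

```text
time: 5.53
position: [0.5141, 0.0008, 0.2874]
tool_rot: [-0.634, 3.077, -0.001]
ft_force: [0.6, -0.1, -1.7]
grip_width: 0.087
grip_force: 40.0
```

Call:
{"api": "arm_command", "payload": {"motion": [[3,0,0,3,0],[3,0,0,6,0],[3,0,0,6,0],[3,0,0,6,0],[3,0,0,6,0]]}}

```text
time: 5.95
position: [0.5125, 0.0005, 0.2816]
tool_rot: [-0.635, 3.077, 0.001]
ft_force: [-1.3, 0.5, -1.2]
grip_width: 0.084
grip_force: 40.0
```

```bash
python3 - <<'E'
from h import *
b=np.array([.5165,.0015,.2114]);t=np.radians(23.35);x=np.array([np.cos(t),np.sin(t),0])
go(np.r_[(b-.004*x)[:2],.281],23.35)
im,d=get_image("side");P=camera_params("side");K=P["intrinsics"];T=P["extrinsics"];Ti=np.linalg.inv(T)
s,p,M=tool();o=p.copy();o[2]-=.1779;e=np.array([0,0,1])
def px(w): c=Ti@np.r_[w,1];q=K@c[:3];return ((q[:2]/q[2]-[315,190])*10+5).round(0)
for n,a in dict(arch=(0,.1515),tip=(.014,.122),spine=(-.014,.122),hinge=(-.012,.124),mouth=(.004,.122)).items():print(n,px(o+a[0]*x+a[1]*e))
print(px(b))
save("s2",cv2.resize(im[190:245,315:385],None,fx=10,fy=10,interpolation=cv2.INTER_CUBIC))
E
```

```text
t=5.95 p=[5.125e-01 5.000e-04 2.816e-01] yawx=-156.7 tilt=0.0 f=[-1.3   0.55 -1.22] grip=0.084/40.0 move=[-0.1 -0.6  0.6] spin -0.0
arch [373. 125.]
tip [295. 288.]
spine [441. 264.]
hinge [431. 256.]
mouth [348. 279.]
[344. 350.]
```

View pics/s2.png

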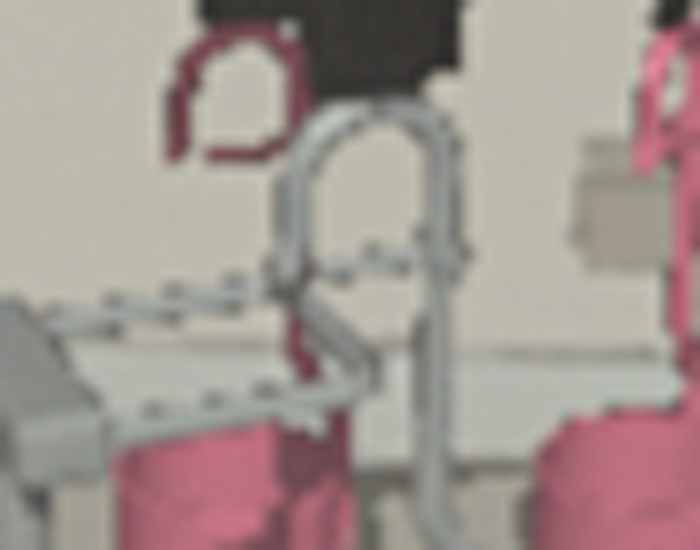

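Hook and bar line up. Both cameras put the mouth about 1.3 mm short of the bar, so I'll shift forward 1.3 mm and then press down slowly while watching the force.

Call:
{"api": "arm_command", "payload": {"motion": [[3,-1.3,0,0,0],[3,-1.3,0,2,0],[3,-1.3,0,4,0],[3,-1.3,0,6,0],[3,-1.3,0,7,0]]}}

```text
time: 6.42
position: [0.5138, 0.0013, 0.2741]
tool_rot: [0.636, -3.076, -0.0]
ft_force: [-0.0, -0.5, -1.2]
grip_width: 0.088
grip_force: 40.0
```

Call:
{"api": "arm_command", "payload": {"motion": [[3,0,0,1,0],[3,0,0,2,0],[3,0,0,3,0],[3,0,0,4,0],[3,0,0,5,0]]}}

```text
time: 6.83
position: [0.5139, 0.0012, 0.2697]
tool_rot: [0.636, -3.077, -0.0]
ft_force: [-1.3, -0.2, 2.7]
grip_width: 0.094
grip_force: 40.0
```

Call:
{"api": "arm_command", "payload": {"motion": [[3,0,0,1,0],[3,0,0,2,0],[3,0,0,3,0],[3,0,0,3,0]]}}

```text
time: 7.17
position: [0.5142, 0.0013, 0.2666]
tool_rot: [-0.636, 3.076, 0.0]
ft_force: [-0.2, -1.5, 2.0]
grip_width: 0.091
grip_force: 40.0
```

Call:
{"api": "arm_command", "payload": {"motion": [[3,0,0,1,0],[3,0,0,2,0],[3,0,0,3,0],[3,0,0,4,0]]}}

```text
time: 7.5
position: [0.5143, 0.0012, 0.2628]
tool_rot: [-0.636, 3.076, -0.0]
ft_force: [-0.7, 0.4, 2.4]
grip_width: 0.091
grip_force: 40.0
```

```bash
python3 - <<'E'
from h import *
im,d=get_image("side");save("s3",cv2.resize(im[190:245,315:385],None,fx=10,fy=10,interpolation=cv2.INTER_CUBIC));go([.5,0,.28])
E
```

```text
t=7.55 p=[0.5141 0.0011 0.2625] yawx=-156.7 tilt=0.0 f=[-0.43 -0.76  2.77] grip=0.090/40.0 move=[ 13.4   4.6 -17.5]
```

View pics/s3.png

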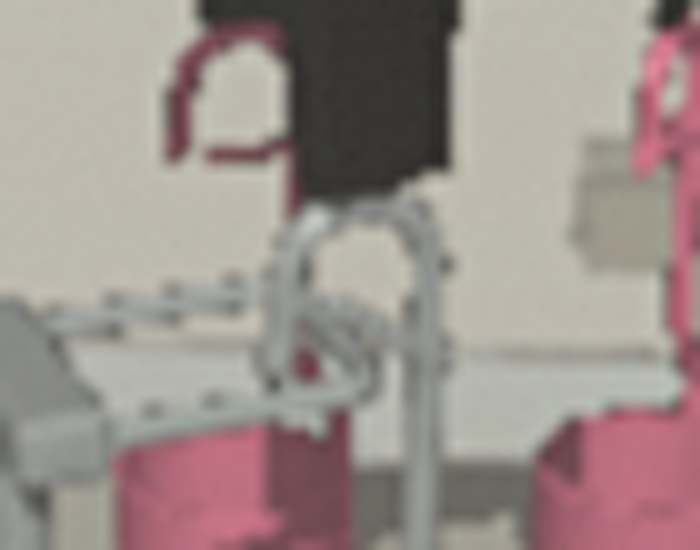

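The nose (275,370) is inside the loop. The bar is in the mouth and lifting the gate, which now slants from (430,350) to (330,300). Continuing down.

Call:
{"api": "arm_command", "payload": {"motion": [[3,0,0,1.2,0],[3,0,0,2.4,0],[3,0,0,3.6,0],[3,0,0,4.8,0],[3,0,0,6,0]]}}

```text
time: 7.97
position: [0.5135, 0.001, 0.2562]
tool_rot: [0.635, -3.076, 0.0]
ft_force: [-1.5, -1.0, 2.4]
grip_width: 0.087
grip_force: 40.0
```

Call:
{"api": "arm_command", "payload": {"motion": [[3,0,0,1,0],[3,0,0,2,0],[3,0,0,3,0],[3,0,0,4,0],[3,0,0,5,0]]}}

```text
time: 8.38
position: [0.5142, 0.0016, 0.251]
tool_rot: [-0.636, 3.076, 0.001]
ft_force: [0.3, 0.1, -0.8]
grip_width: 0.086
grip_force: 40.0
```

Call:
{"api": "arm_command", "payload": {"motion": [[3,0,0,0.7,0],[3,0,0,1.4,0],[3,0,0,2,0],[3,0,0,2,0]]}}

```text
time: 8.72
position: [0.5142, 0.0014, 0.2495]
tool_rot: [-0.636, 3.076, 0.0]
ft_force: [-0.3, -0.3, -0.8]
grip_width: 0.091
grip_force: 40.0
```

Call:
{"api": "arm_command", "payload": {"motion": [[3,0,0,0.5,0],[3,0,0,1,0],[3,0,0,1.5,0],[3,0,0,1.5,0]]}}

```text
time: 9.05
position: [0.514, 0.0013, 0.248]
tool_rot: [-0.636, 3.077, 0.0]
ft_force: [0.4, -0.1, -1.0]
grip_width: 0.093
grip_force: 40.0
```

```bash
python3 - <<'E'
from h import *
im,d=get_image("side");save("s4",cv2.resize(im[190:245,315:385],None,fx=10,fy=10,interpolation=cv2.INTER_CUBIC));go([.5,0,.28])
E
```

```text
t=9.10 p=[0.514  0.0013 0.248 ] yawx=-156.6 tilt=0.0 f=[ 0.4  -0.43 -1.55] grip=0.088/40.0 move=[ 13.3   4.4 -32. ]
```

View pics/s4.png

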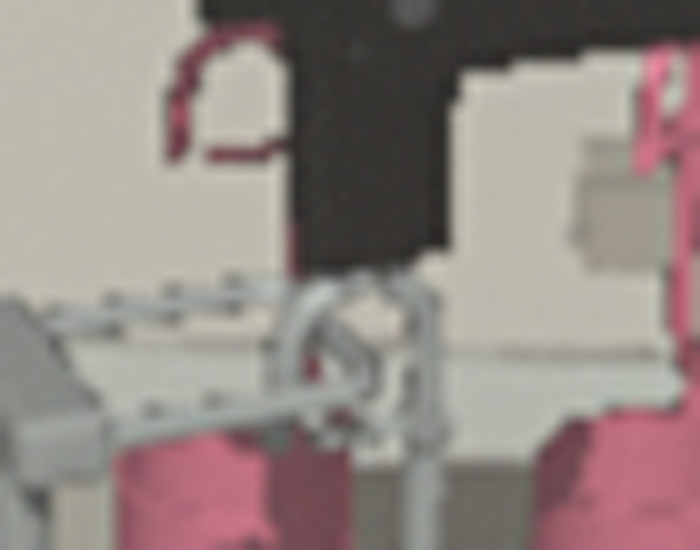

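The gate is shut below the bar: a pin at (300–400,435), with the hook's arch around the bar. Now the tug, slowly.

Call:
{"api": "arm_command", "payload": {"motion": [[3,0,0,-2.5,0],[3,0,0,-5,0],[3,0,0,-7.5,0],[3,0,0,-9.5,0],[3,0,0,-11,0]]}}

```text
time: 9.52
position: [0.5142, 0.0013, 0.2595]
tool_rot: [-0.636, 3.076, 0.0]
ft_force: [-0.7, 0.2, -1.1]
grip_width: 0.09
grip_force: 40.0
```

Call:
{"api": "arm_command", "payload": {"motion": [[3,0,0,-0.5,0],[3,0,0,-1,0],[3,0,0,-1,0]]}}

```text
time: 9.77
position: [0.514, 0.0013, 0.2601]
tool_rot: [-0.636, 3.076, 0.0]
ft_force: [0.0, -0.3, -2.0]
grip_width: 0.088
grip_force: 40.0
```

Call:
{"api": "arm_command", "payload": {"motion": [[3,0,0,-0.5,0],[3,0,0,-1,0],[3,0,0,-1,0]]}}

```text
time: 10.02
position: [0.514, 0.0013, 0.2611]
tool_rot: [-0.636, 3.077, 0.0]
ft_force: [0.8, -0.0, -1.9]
grip_width: 0.09
grip_force: 40.0
```

Call:
{"api": "arm_command", "payload": {"motion": [[3,0,0,-0.5,0],[3,0,0,-1,0],[3,0,0,-1,0]]}}

```text
time: 10.27
position: [0.5141, 0.0013, 0.2622]
tool_rot: [-0.636, 3.076, 0.0]
ft_force: [0.3, -0.3, -0.5]
grip_width: 0.088
grip_force: 40.0
```

Call:
{"api": "arm_command", "payload": {"motion": [[3,0,0,-0.4,0],[3,0,0,-0.8,0],[3,0,0,-0.8,0]]}}

```text
time: 10.52
position: [0.514, 0.0013, 0.2628]
tool_rot: [0.636, -3.076, 0.0]
ft_force: [-0.2, -0.5, -2.1]
grip_width: 0.086
grip_force: 40.0
```

Call:
{"api": "arm_command", "payload": {"motion": [[3,0,0,-0.4,0],[3,0,0,-0.8,0],[3,0,0,-0.8,0]]}}

```text
time: 10.77
position: [0.5138, 0.0013, 0.2631]
tool_rot: [0.636, -3.076, 0.0]
ft_force: [1.0, 0.2, -5.5]
grip_width: 0.088
grip_force: 40.0
```

Call:
{"api": "arm_command", "payload": {"motion": [[3,0,0,-0.4,0],[3,0,0,-0.7,0],[3,0,0,-0.7,0]]}}

```text
time: 11.02
position: [0.5138, 0.0013, 0.2635]
tool_rot: [0.636, -3.076, 0.0]
ft_force: [3.0, -0.5, -9.8]
grip_width: 0.092
grip_force: 40.0
```

Call:
{"api": "arm_command", "payload": {"motion": [[3,0,0,0,0],[3,0,0,0,0],[3,0,0,0,0],[3,0,0,0,0],[3,0,0,0,0]]}}

```text
time: 11.43
position: [0.5137, 0.0013, 0.2637]
tool_rot: [0.636, -3.076, 0.0]
ft_force: [3.1, -0.1, -13.8]
grip_width: 0.089
grip_force: 40.0
```

Call:
{"api": "arm_command", "payload": {"motion": [[3,0,0,0,0],[3,0,0,0,0]]}}

```text
time: 11.6
position: [0.5137, 0.0013, 0.2638]
tool_rot: [0.636, -3.076, 0.0]
ft_force: [3.9, -0.1, -15.1]
grip_width: 0.085
grip_force: 40.0
```

The force is creeping up (controller integral), but the tug has been held long enough, so I'm lowering now.

Call:
{"api": "arm_command", "payload": {"motion": [[3,0,0,2,0],[3,0,0,4,0],[3,-1,0,6,0],[3,-3,0,8,0],[3,-4,0,10,0]]}}

```text
time: 12.02
position: [0.5184, 0.0031, 0.2553]
tool_rot: [-0.636, 3.074, 0.0]
ft_force: [-0.5, 0.4, -1.2]
grip_width: 0.09
grip_force: 40.0
```

Call:
{"api": "arm_command", "payload": {"motion": [[3,0,0,1.5,0],[3,0,0,3,0],[3,0,0,4.5,0],[3,0,0,5.5,0],[3,0,0,5.5,0]]}}

```text
time: 12.43
position: [0.5175, 0.0028, 0.2486]
tool_rot: [0.636, -3.076, -0.0]
ft_force: [0.4, -0.1, -2.0]
grip_width: 0.089
grip_force: 40.0
```

Call:
{"api": "arm_command", "payload": {"motion": [[3,0,0,0.5,0],[3,0,0,1,0],[3,0,0,1,0]]}}

```text
time: 12.68
position: [0.5176, 0.0029, 0.2478]
tool_rot: [-0.636, 3.077, 0.0]
ft_force: [-0.2, -0.2, -1.0]
grip_width: 0.087
grip_force: 40.0
```

Call:
{"api": "arm_command", "payload": {"motion": [[3,0,0,0.7,0],[3,0,0,1.4,0],[3,0,0,2,0],[3,0,0,2,0]]}}

```text
time: 13.02
position: [0.5176, 0.0029, 0.2457]
tool_rot: [0.636, -3.076, -0.0]
ft_force: [-0.4, -0.2, -1.4]
grip_width: 0.087
grip_force: 40.0
```

Call:
{"api": "arm_command", "payload": {"motion": [[3,0,0,0.4,0],[3,0,0,0.8,0],[3,0,0,0.8,0]]}}

```text
time: 13.27
position: [0.5176, 0.0029, 0.245]
tool_rot: [0.636, -3.077, -0.0]
ft_force: [0.1, -0.2, -1.5]
grip_width: 0.089
grip_force: 40.0
```

Call:
{"api": "arm_command", "payload": {"motion": [[3,0,0,0.3,0],[3,0,0,0.6,0],[3,0,0,0.6,0]]}}

```text
time: 13.52
position: [0.5176, 0.0029, 0.2444]
tool_rot: [-0.636, 3.077, 0.0]
ft_force: [0.6, 0.3, -1.8]
grip_width: 0.086
grip_force: 40.0
```

Call:
{"api": "arm_command", "payload": {"motion": [[3,0,0,0.3,0],[3,0,0,0.6,0],[3,0,0,0.6,0]]}}

```text
time: 13.77
position: [0.5176, 0.0028, 0.2438]
tool_rot: [0.636, -3.077, -0.0]
ft_force: [-0.0, -0.5, -0.9]
grip_width: 0.092
grip_force: 40.0
```

Call:
{"api": "arm_command", "payload": {"motion": [[3,0,0,0.3,0],[3,0,0,0.5,0],[3,0,0,0.5,0]]}}

```text
time: 14.02
position: [0.5177, 0.0029, 0.2435]
tool_rot: [-0.636, 3.076, 0.0]
ft_force: [-0.3, 0.2, -1.3]
grip_width: 0.091
grip_force: 40.0
```

Call:
{"api": "arm_command", "payload": {"motion": [[3,0,0,0.3,0],[3,0,0,0.5,0],[3,0,0,0.5,0]]}}

```text
time: 14.27
position: [0.5178, 0.0029, 0.2433]
tool_rot: [-0.636, 3.076, 0.0]
ft_force: [-2.1, -0.7, 2.7]
grip_width: 0.088
grip_force: 40.0
```

Call:
{"api": "arm_command", "payload": {"motion": [[3,0,0,0.3,0],[3,0,0,0.5,0],[3,0,0,0.5,0]]}}

```text
time: 14.52
position: [0.5178, 0.0028, 0.2432]
tool_rot: [-0.636, 3.076, 0.0]
ft_force: [-2.7, -1.1, 5.7]
grip_width: 0.089
grip_force: 40.0
```

Call:
{"api": "arm_command", "payload": {"motion": [[3,0,0,-0.8,0],[3,1.5,0,-0.8,0],[3,1.5,0,-0.6,0],[3,1.5,0,-0.6,0]]}}

```text
time: 14.85
position: [0.5167, 0.0024, 0.2433]
tool_rot: [-0.636, 3.075, 0.0]
ft_force: [1.1, 0.3, 3.5]
grip_width: 0.092
grip_force: 40.0
```

Call:
{"api": "arm_command", "payload": {"motion": [[3,0,0,0.3,0],[3,0,0,0.3,0],[3,0,0,0.3,0]], "newtons": 5}}

```text
time: 15.1
position: [0.5166, 0.0022, 0.2432]
tool_rot: [-0.636, 3.076, -0.0]
ft_force: [-0.2, 0.8, 6.2]
grip_width: 0.089
grip_force: 5.0
```

Call:
{"api": "arm_command", "payload": {"motion": [[12,0,0,-0.5,0],[18,0,0,-0.5,0],[30,0,0,-0.5,0],[40,0,0,-0.5,0],[50,0,0,-0.5,0]]}}

```text
time: 15.52
position: [0.516, 0.0022, 0.2428]
tool_rot: [0.636, -3.076, 0.0]
ft_force: [0.0, -0.5, 0.1]
grip_width: 0.346
grip_force: 0.0
```

Call:
{"api": "arm_command", "payload": {"motion": [[50,0,0,-1,0],[50,0,0,-1,0],[50,0,0,-1,0],[50,0,0,-1,0],[50,0,0,-1,0]]}}

```text
time: 15.93
position: [0.5163, 0.0023, 0.2442]
tool_rot: [-0.636, 3.077, 0.0]
ft_force: [-0.6, -0.6, -1.0]
grip_width: 0.569
grip_force: 0.0
```

Call:
{"api": "arm_command", "payload": {"motion": [[50,0,0,-15,0],[50,0,0,-35,0],[50,0,0,-60,0],[50,0,0,-85,0],[50,0,0,-100,0]]}}

```text
time: 16.35
position: [0.5169, 0.0022, 0.3469]
tool_rot: [-0.635, 3.074, 0.0]
ft_force: [1.2, -0.7, 0.1]
grip_width: 0.572
grip_force: 0.0
```

Call:
{"api": "arm_command", "payload": {"motion": [[50,0,0,0,0],[50,0,0,0,0],[50,0,0,0,0],[50,0,0,0,0],[50,0,0,0,0]]}}

```text
time: 16.77
position: [0.5157, 0.0023, 0.3429]
tool_rot: [0.635, -3.075, -0.0]
ft_force: [-0.3, 0.8, 0.6]
grip_width: 0.573
grip_force: 0.0
```

```bash
python3 - <<'E'
from h import *
a,d=get_image("side");im=a
for i in range(20): im,d=get_image("side")
m=np.abs(a[190:300,300:400].astype(int)-im[190:300,300:400]).mean();print("diff",m)
save("s5",cv2.resize(im[170:260,300:400],None,fx=6,fy=6,interpolation=cv2.INTER_CUBIC));go([.5,0,.28])
E
```

```text
diff 0.8282121212121212
t=17.82 p=[0.5163 0.0023 0.3442] yawx=-156.6 tilt=0.0 f=[ 0.39  0.05 -0.18] grip=0.573/0.0 move=[15.8  4.4 64.2]
```

View pics/s5.png

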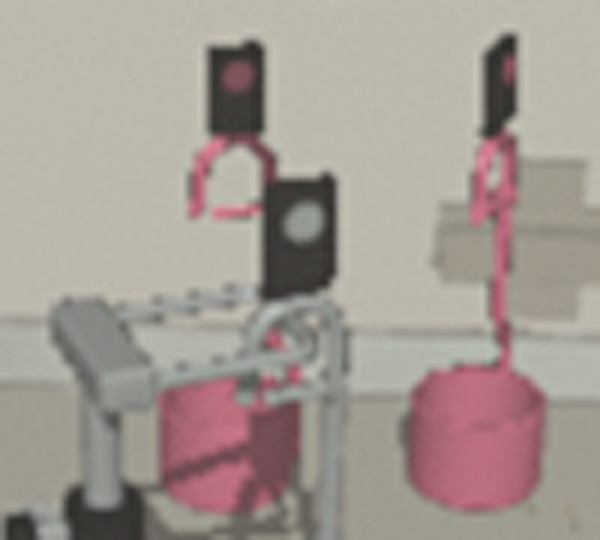

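The dipper hangs upright by its arch on the front bar with the gate shut at (285,390), and the robot is clear. I'll wait for any swing to die out, then hand in.

```bash
python3 - <<'E'
from h import *
for k in range(60): get_image("top")
a=get_image("side")[0]
D=[np.abs(a[170:300,300:400].astype(int)-get_image("side")[0][170:300,300:400]).mean().round(3) for i in range(16)];print(D)
print(get_state()["time"]);print(close_job())
E
```

```text
[np.float64(0.822), np.float64(0.818), np.float64(0.825), np.float64(0.828), np.float64(0.819), np.float64(0.828), np.float64(0.832), np.float64(0.832), np.float64(0.831), np.float64(0.833), np.float64(0.829), np.float64(0.83), np.float64(0.837), np.float64(0.825), np.float64(0.843), np.float64(0.823)]
21.6667
the job is handed in; nothing more can be done
None
```

The coffee dipper hangs still on the eye's front bar with its gate shut, the robot is clear of it, and the job was handed in at 21.7 s; the upward tug was held for over half a second but crept past the intended 8 N to about 13.7 N, under the 15 N limit by the wrist reading.

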